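# Shut the tagged stopcock under the sliding cover

### The arm

A 6-joint arm with a two-finger parallel gripper is mounted at the origin on the work surface. World frame = base frame: x ahead of the robot, y to its left, z up, the work surface at z = 0. Lengths are in mm, angles in degrees, forces in N, time in s.
With the tool pointing down it reaches from about 350 to 850 mm from the base axis. Payload 8.1 kg.
Tool frame: the origin (TCP) lies between the finger pads; the fingertips stand 11 mm ahead of it and the grasp point (between the pads) lies 8 mm behind it; z points along the fingers, y is the line along which they close (so a half turn about z gives the same grasp; the last joint's range is limited). The gripper opens to 85 mm and grips with 20 to 120 N. Pads are 22 mm wide; open, the fingers measure 114 mm over their backs; the gripper's body (76 mm by 85 mm) begins 54 mm behind the grasp point. The pads swing forward as they close: fully open they stand 13 mm farther back than shut.
Start: joints at [-72.044, 7.471, 85.268, -0, 87.261, -4.893], TCP at [233.008, -552.913, 242.292] pointing down, gripper open.
Joint ranges: [-169.43, 169.43], [-51.17, 129.36], [1.28, 143.12], [-76.62, 256.62], [0, 156.53], [-152.29, 152.29]. Speed limits (degrees/s): [136.94, 136.94, 159.86, 180, 180, 180].

### API

Orientations are given as [roll, pitch, yaw] about the fixed x, y, z axes, in that order (R = Rz(yaw) Ry(pitch) Rx(roll)).
In Python, from bench import r, snapshot, get_calibration gives the robot as it stands.
- The arm moves only by the tool step_arm, never from a script. Its argument "rows" is a list of rows, each a list of 2 entries, a list of its own where there are three numbers: the shift along the tool's x, y, z in mm, then the turn about the tool's z in degrees. In form: [[[tx, ty, tz], yaw], ...]. A call has 1 to 12 rows; each row is the pose to reach, as a shift and turn from the pose commanded when the call began, along the tool's axes at that moment; what a row does not reach only later rows make up. A row lasts 1/10 s, in which the tool goes at most 50 mm and 8.59 degrees, less where a joint would pass 70% of its speed; a pose out of reach is approached as far as the arm can. A call with a gripper value outside its range is refused whole. "fingers" is the opening, from 0 (shut) to 1 (fully open), set as the call begins (left out, the last holds). The fingers move at their own pace and stop on an object; "squeeze" is the grip in N (left out, the last holds). Time passes only in rows, so rows that repeat a pose let the fingers close. It gives the time, the measured TCP pose, the force, the opening and the grip force at its end, in the units of the state.
- r.sense(): the state, without advancing time (a new reading comes with each control period).
- snapshot(name): name is "scene" or "top"; returns the picture (400x640x3 uint8, blue, green, red); there is no depth.
- get_calibration(name): a dict with "fovy" (degrees; the focal length in pixels is half the picture's height over the tangent of half this angle, whatever the lens; pixels are square), "cx", "cy" (the principal point, pixels), "eye" and "orientation" of the camera in the world. Camera axes: x right, y up, looking along -z (the intrinsics and any distortion apply to the point x, -y, -z); pixel columns grow to the right and rows downward; lengths in mm; the calibration is good to about 2 mm. A picture is of the moment at which its call begins. get_calibration takes no time and is no camera call.
- r.hand_in(): hands the job in; it is judged then, once.
The state is a dict: "time": time; "joint_pos": joint angles; "qd": joint speeds; "joint_efforts": joint torques, N m; "tool_pos": TCP position; "tcp_rot": TCP orientation; "ft_force": force on the tool from outside, world axes, zero at the start; "wrist_torque": the same for the moment, N m; "finger_gap": finger opening in mm; "grip_force": force on a finger pad.
Only numpy, scipy, OpenCV 4.12 (cv2) and the standard library are available. Lean on these libraries where they do the work, as an engineer would, in place of code of your own. Each camera call takes 0.05 s, during which the arm holds its last target. There are 200 camera calls.

### The job

The tagged supply of this packing bench has to be shut off, by pushing alone: grip and lift nothing. Push the cover of the steel stopcock box fully aside to bare its two stopcocks, then push the handle with the round tag plate on its hub clockwise (seen from above) as far as it goes, so that it lies square across its pipe. Leave the cover open so that the shut handle can be seen, and leave the other handle and everything else on the counter as it is.

Things in the scene. Friction and masses are not known exactly. Their poses are not given: they have to be found in the camera images.
- stopcock_box: Fixed sheet-steel box, 250 (its x) by 280 (its y) by 84 mm high, bolted to the counter; origin at the centre of its underside, z up. Its -y half is an open-topped bay with two stopcocks under the cover, its +y half a closed chest with a flat deck on which the cover parks. Two small gauges stand out of its +y end, up to 72 mm from that end and 56 mm high.
- bay (a point): Centre of the bay's mouth, 84 mm above the counter, axes as the box. With the cover aside the bay is free over 226 mm (x, between the two guide flanges) by 128 mm (y). Under the handles lie two copper pipes along y (tops 33 mm above the counter) and brass valve bodies below the hubs (tops at 40 mm, stems to 59 mm).
- cover (a joint): The cover's slide, in m: 0 = bay shut, 0.132 = fully open, at its stop; it moves along the box's +y. It starts nearly shut, stays where it is left and takes about 5 N to move.
- cover_lip (a point): Middle of the outer (-y) face of the cover's lip: a 3 mm thick upright fold, 150 mm long (along the box's x), on the cover's -y edge, that stands from 80 mm to 93.5 mm above the counter; this point is 87.5 mm above the counter and moves with the cover. Axes as the box. The cover is a flat aluminium sheet 240 by 140 mm, top at 80 mm.
- tagged_handle (a joint): Turn of the tagged handle, in rad: 0 = open (handle along its pipe, pointing to the box's -y), 1.571 = shut, at its stop (handle pointing to the box's -x, square across its pipe); it grows clockwise seen from above. Starts between 0 and 0.2, stays where it is left, takes about 0.4 N m, that is 8 N at 50 mm from the axis.
- tagged_hub (a point): Turning axis of the tagged handle at its mid-height, 61.5 mm above the counter. Only this handle carries a round steel tag plate, 42 mm across, on its hub. It may be either of the two in the bay, whose hubs are 90 mm apart (along the box's x) and 40 mm to the -y side of the box's centre. This frame turns with the handle, which points along its -y.
- tagged_tip (a point): Outer end of the tagged handle, on its centreline, 65 mm from the hub, 61.5 mm above the counter. The outer 40 mm of the handle is a black sleeve 14 mm wide and 13 mm thick (55 to 68 mm above the counter).
- plain_handle (a joint): Turn of the other handle, which has no tag plate, same meaning. Starts between 0 and 0.2; to be left as it is.
- plain_hub (a point): Turning axis of the plain handle, which is otherwise the same size and height as the tagged one.
- plain_tip (a point): Outer end of the plain handle, 65 mm from its hub.
- speculum: Chrome nasal speculum lying loose, 157 by 55 by 11 mm, origin under its middle, blades to its +x. Leave alone.
- clamp: Polished steel ring-handled clamp lying loose, 164 by 63 by 8 mm, origin under its middle, jaws to its +x. Leave alone.
- tray_foot: White plastic tray foot standing loose, 42 mm across, 28 mm high, origin under its middle. Leave alone.
- gallipot: Small open steel bowl standing loose, 80 mm across, 42 mm high, origin under its middle. Leave alone.
- vent_lid: Steriliser container lid lying loose, 190 by 280 by 35 mm with a hinged round flap vent on top, origin under its middle. Leave alone.
- pin_tray: Steel pin tray standing loose, 150 by 262 by 43 mm over its end handles, origin under its middle. Leave alone.

How it is judged (in metres and radians):
On the way, in this order (a step that is already met when the one before it is completed fails the run):
1. the cover is slid fully aside (value of joint cover above 0.122 m), for 0.2 s.
2. the tagged handle is pushed shut, square across its pipe (value of joint tagged_handle above 1.48 rad), for 0.2 s.
At the end, for the whole second after the job is handed in: The cover is within 10 mm of fully open, the tagged handle within 0.09 rad (about 5 degrees) of its shut stop, the tip of the plain handle within 8 mm of where it was, and each loose thing within 20 mm of where it was (value of joint cover above 0.122 m and value of joint tagged_handle above 1.48 rad and distance of plain_tip from where it was at the start of the episode below 0.008 m and distance of each of speculum, clamp, tray_foot, gallipot, vent_lid, pin_tray from where it was at the start of the episode below 0.02 m); the robot touches nothing.
It fails at once if the plain handle is moved (its tip by over 10 mm) (distance of plain_tip from where it was at the start of the episode above 0.01 m).
It fails at once if a loose thing on the counter is pushed or lifted more than 25 mm (distance of any of speculum, clamp, tray_foot, gallipot, vent_lid, pin_tray from where it was at the start of the episode above 0.025 m).
It fails at once if the tagged handle is gripped between the fingers (contact force between the fingers and tagged_handle above 15 N and x of the grasp point in the frame of tagged_hub between -0.008 and 0.008 m and z of the grasp point in the frame of tagged_hub below 0.016 m).
It fails at once if the cover's lip is gripped between the fingers (contact force between the fingers and cover above 15 N and y of the grasp point in the frame of cover_lip between -0.005 and 0.008 m and z of the grasp point in the frame of cover_lip below 0.018 m).
It also fails if it takes over 48 s, if anything falls off the work surface, if the arm or the gripper's body presses on something with over 40 N, if the wrist force passes 120 N, or if a joint passes its speed limit or range.

## Working session

There is one attempt and no reset: what is moved stays moved. The work goes in short steps, Python scripts to look and compute and a tool call to move; the robot and the scene stay as the last step left them, time stands still between calls to the robot, and variables do not carry over. Pictures are saved under pics/ and viewed, at most 10 in all, crops included, and the job is handed in when it is done.

Besides the shell and the picture viewer there is one more tool, called after ">>>" in YAML: its name, and indented under it one key for each argument. step_arm: Moves the arm, as the interface text tells. Its arguments: {"type":"object","properties":{"rows":{"type":"array"},"fingers":{"type":"number"},"squeeze":{"type":"number"}},"required":["rows"]}

```bash
mkdir -p pics; ls; python3 - <<'E'
from bench import r,snapshot,get_calibration
import cv2
for n in("scene","top"):
    cv2.imwrite(f"pics/{n}0.png",snapshot(n)); print(n,get_calibration(n))
s=r.sense(); print(s["time"],s["tool_pos"],s["tcp_rot"],s["finger_gap"])
E
```

```text
pics
scene {'fovy': 50.47338822502505, 'cx': 321.59985290586394, 'cy': 198.22729059948486, 'eye': array([1591.82085656, -307.36272156,  971.50178669]), 'orientation': array([51.73670854, -0.75722901, 74.92011672])}
top {'fovy': 55.66581548555034, 'cx': 324.54713322336846, 'cy': 199.44201699014496, 'eye': array([ 375.04486195,   31.3395789 , 1318.70026585]), 'orientation': array([  7.52541085,  -1.59769831, -88.98080017])}
0.1 [ 232.86497618 -552.45189513  241.352833  ] [-1.79904672e+02 -8.48557788e-03  2.28495631e+01] 85.52540567949933
```

View pics/scene0.png

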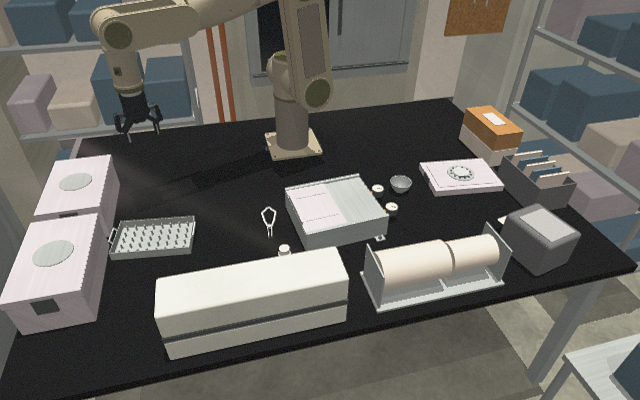

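View pics/top0.png

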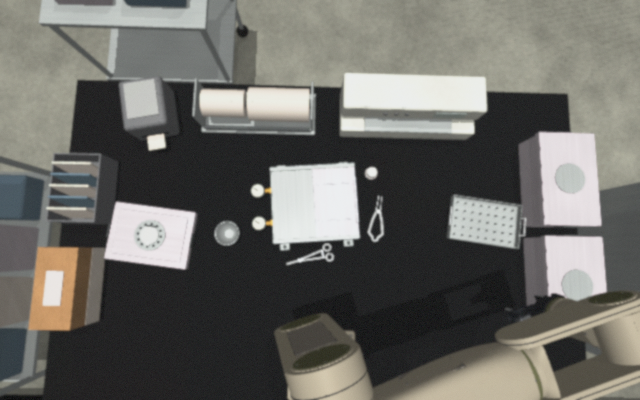

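The box is in the top view at cols 270–358, rows 163–243. Its gauges are on the left (world +y), so the lip is on the right (world -y). The clamp or speculum at (376,220) and the foot at (371,172) lie close to the lip side.

```bash
cat > h.py <<'E'
import numpy as np
from scipy.spatial.transform import Rotation as R
from bench import get_calibration
def ray(n,u,v):
    c=get_calibration(n); f=200/np.tan(np.radians(c["fovy"]/2))
    return c["eye"],R.from_euler("xyz",c["orientation"],degrees=True).as_matrix()@np.array([(u-c["cx"])/f,-(v-c["cy"])/f,-1])
def at(n,u,v,z):
    e,d=ray(n,u,v); return e+d*(z-e[2])/d[2]
def proj(n,p):
    c=get_calibration(n); f=200/np.tan(np.radians(c["fovy"]/2))
    q=R.from_euler("xyz",c["orientation"],degrees=True).as_matrix().T@(np.array(p)-c["eye"])
    return c["cx"]-f*q[0]/q[2],c["cy"]+f*q[1]/q[2]
E
python3 - <<'E'
import cv2,numpy as np
from h import *
a=cv2.imread("pics/top0.png"); b=cv2.imread("pics/scene0.png")
A=cv2.resize(a[150:260,240:395],None,fx=5,fy=5,interpolation=cv2.INTER_CUBIC)
B=cv2.resize(b[165:255,250:405],None,fx=5,fy=5,interpolation=cv2.INTER_CUBIC)
cv2.imwrite("pics/A.png",A);cv2.imwrite("pics/B.png",B)
for n,l in(("top",[(271,167),(355,163),(359,241),(273,244)]),):
    for p in l: print(n,p,at(n,*p,84).round(1))
E
```

```text
top (271, 167) [643.4 179.2  84. ]
top (355, 163) [663.7 -99.7  84. ]
top (359, 241) [ 405.  -114.6   84. ]
top (273, 244) [390.2 163.6  84. ]
```

View pics/A.png

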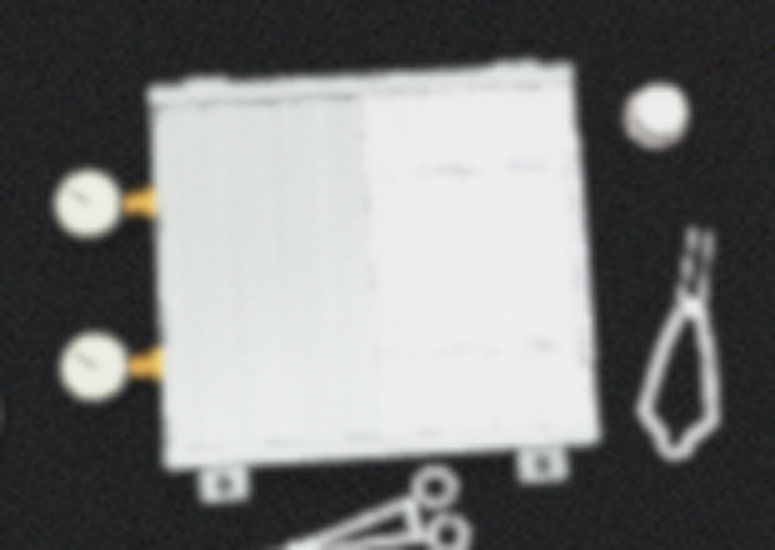

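View pics/B.png

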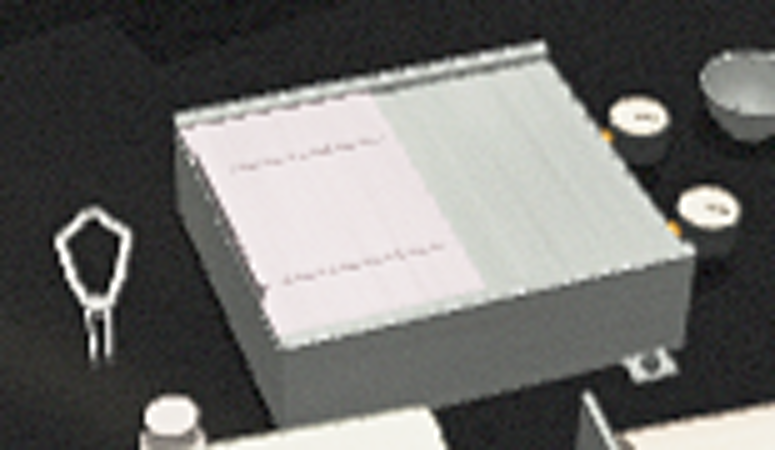

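```bash
python3 - <<'E'
from h import *
import cv2
L={"top":[(148,90),(575,65),(600,440),(165,468)],"scene":[(690,255),(283,345),(177,118),(545,45)]}
O={"top":(240,150),"scene":(250,165)}
M=np.array([(125,140),(125,-140),(-125,-140),(-125,140)],float)
for n in L:
    P=np.array([at(n,u/5-.4+O[n][0],v/5-.4+O[n][1],84) for u,v in L[n]])[:,:2]
    m=P.mean(0); print(n,P.round(1).tolist(),np.linalg.norm(np.roll(P,-1,0)-P,axis=1).round(1))
    z=((P-m)[:,0]+1j*(P-m)[:,1])@np.conj(M[:,0]+1j*M[:,1]); print("centre",m.round(1),"yaw",np.degrees(np.angle(z)).round(2))
    # cover -y edge, foot, speculum
for p in[(657,113)]: print("foot",at("top",p[0]/5-.4+240,p[1]/5-.4+150,28).round(1))
for p in[(700,232),(678,458),(640,410),(718,420)]: print("spec",at("top",p[0]/5-.4+240,p[1]/5-.4+150,8).round(1))
E
```

```text
top [[641.2, 185.1], [665.0, -98.4], [416.0, -116.5], [392.8, 165.0]] [284.4 249.7 282.4 249.3]
centre [528.8  33.8] yaw 4.6
scene [[647.4, 179.5], [665.2, -94.2], [422.9, -112.0], [401.0, 165.7]] [274.3 242.9 278.5 246.8]
centre [534.1  34.7] yaw 3.93
foot [ 645.4 -161.8   28. ]
spec [ 565.2 -195.2    8. ]
spec [ 407.2 -179.7    8. ]
spec [ 439.7 -153.3    8. ]
spec [ 433.9 -207.5    8. ]
```

>>> step_arm:
  rows:
    - [[40, -24, 0], -7]
    - [[80, -48, 0], -14]
    - [[120, -71, 0], -21]
    - [[160, -95, 0], -28]
    - [[200, -118, 0], -35]
    - [[240, -142, 0], -42]
    - [[280, -165, 0], -49]
    - [[320, -189, 0], -56]
    - [[360, -212, 0], -63]
    - [[400, -236, 0], -70]
    - [[440, -259, 0], -71.5]
    - [[448, -264, 0], -71.5]
  fingers: 0
  squeeze: 40

```text
time: 1.3
tool_pos: [545.1, -131.5, 241.7]
tcp_rot: [180.0, -0.1, 94.6]
ft_force: [-0.7, 0.4, 0.0]
finger_gap: 0.0
grip_force: 0.0
```

>>> step_arm:
  rows:
    - [[0, 0, 0], 0]
    - [[0, 0, 40], 0]
    - [[0, 0, 80], 0]
    - [[0, 0, 115], 0]
    - [[0, 0, 135], 0]
    - [[0, 0, 146], 0]
    - [[0, 0, 146], 0]
    - [[0, 0, 146], 0]

```text
time: 2.1
tool_pos: [543.7, -136.6, 97.5]
tcp_rot: [179.9, 0.0, 94.3]
ft_force: [-0.1, 0.2, 1.0]
finger_gap: -0.2
grip_force: 0.0
```

>>> step_arm:
  rows:
    - [[4, 0, 2], 0]
    - [[8, 0, 2], 0]
    - [[12, 0, 2], 0]
    - [[16, 0, 2], 0]
    - [[20, 0, 2], 0]
    - [[24, 0, 2], 0]
    - [[28, 0, 2], 0]
    - [[32, 0, 2], 0]
    - [[36, 0, 2], 0]
    - [[40, 0, 2], 0]

```text
time: 3.1
tool_pos: [540.4, -95.7, 94.5]
tcp_rot: [180.0, 0.0, 94.3]
ft_force: [-0.9, -4.7, 1.9]
finger_gap: 0.0
grip_force: 2.2
```

```bash
python3 - <<'E'
from bench import snapshot
import cv2,numpy as np
a=snapshot("scene");b=snapshot("top")
cv2.imwrite("pics/s1.png",np.vstack([cv2.resize(x,None,fx=5,fy=5,interpolation=cv2.INTER_CUBIC)[:300*1] for x in(a[155:215,255:400],b[150:210,250:395])]))
E
```

```text
(no output)
```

View pics/s1.png

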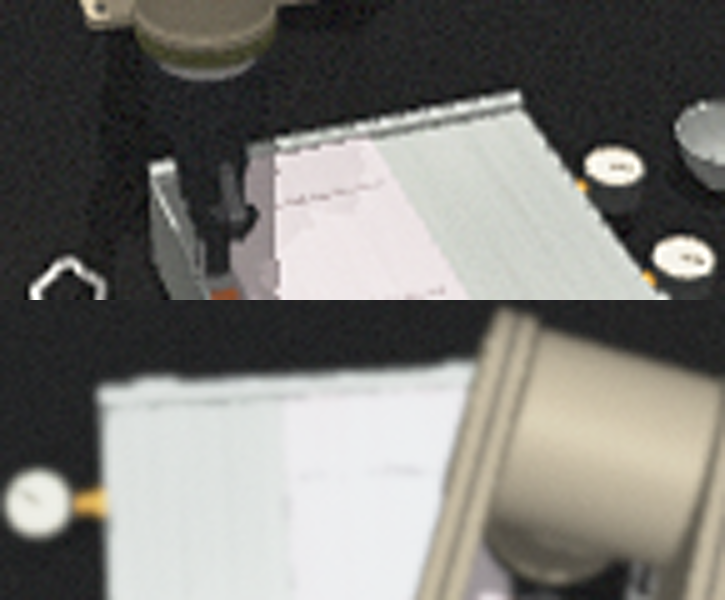

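The fingers are on the lip (about 4.7 N) and the cover is moving, with the bay starting to show at the -y end. I'll keep pushing.

>>> step_arm:
  rows:
    - [[8, 0, 0], 0]
    - [[16, 0, 0], 0]
    - [[24, 0, 0], 0]
    - [[32, 0, 0], 0]
    - [[40, 0, 0], 0]
    - [[48, 0, 0], 0]
    - [[56, 0, 0], 0]
    - [[64, 0, 0], 0]
    - [[72, 0, 0], 0]
    - [[80, 0, 0], 0]
    - [[86, 0, 0], 0]
    - [[90, 0, 0], 0]

```text
time: 4.4
tool_pos: [533.4, -5.4, 94.3]
tcp_rot: [-180.0, -0.0, 94.4]
ft_force: [-1.0, -4.7, 1.8]
finger_gap: 0.1
grip_force: 2.1
```

>>> step_arm:
  rows:
    - [[2, 0, 0], 0]
    - [[4, 0, 0], 0]
    - [[6, 0, 0], 0]
    - [[8, 0, 0], 0]
    - [[10, 0, 0], 0]
    - [[12, 0, 0], 0]
    - [[14, 0, 0], 0]

```text
time: 5.1
tool_pos: [532.3, 8.0, 94.2]
tcp_rot: [-180.0, 0.0, 94.3]
ft_force: [-1.8, -3.5, 2.2]
finger_gap: 0.5
grip_force: 2.1
```

Now onward in small bites until the force climbs at the stop.

>>> step_arm:
  rows:
    - [[1, 0, 0], 0]
    - [[2, 0, 0], 0]
    - [[3, 0, 0], 0]
    - [[4, 0, 0], 0]
    - [[5, 0, 0], 0]
    - [[5, 0, 0], 0]

```text
time: 5.7
tool_pos: [532.0, 13.1, 94.2]
tcp_rot: [-180.0, -0.0, 94.4]
ft_force: [0.1, -3.0, 1.3]
finger_gap: -0.0
grip_force: 1.6
```

>>> step_arm:
  rows:
    - [[1, 0, 0], 0]
    - [[2, 0, 0], 0]
    - [[3, 0, 0], 0]
    - [[4, 0, 0], 0]
    - [[5, 0, 0], 0]
    - [[5, 0, 0], 0]

```text
time: 6.3
tool_pos: [531.7, 16.2, 94.2]
tcp_rot: [-180.0, 0.2, 94.3]
ft_force: [-1.2, -12.4, 0.3]
finger_gap: 0.0
grip_force: 6.3
```

>>> step_arm:
  rows:
    - [[0, 0, 0], 0]
    - [[-8, 0, 0], 0]
    - [[-25, 0, 0], 0]
    - [[-30, 0, -40], 0]
    - [[-50, 0, -85], 0]
    - [[-95, 0, -100], 0]
    - [[-145, 0, -100], 0]
    - [[-195, 0, -100], 0]
    - [[-245, 0, -100], 0]
    - [[-295, 0, -100], 0]
    - [[-320, 0, -100], 0]
    - [[-320, 0, -100], 0]

```text
time: 7.5
tool_pos: [555.7, -304.5, 193.8]
tcp_rot: [180.0, -0.0, 94.1]
ft_force: [-0.5, 0.8, 0.1]
finger_gap: 0.2
grip_force: 0.0
```

```bash
python3 - <<'E'
from bench import snapshot,r
import cv2,numpy as np
a=snapshot("scene");b=snapshot("top")
cv2.imwrite("pics/s2f.png",a);cv2.imwrite("pics/t2f.png",b)
A=cv2.resize(b[155:250,275:375],None,fx=6,fy=6,interpolation=cv2.INTER_CUBIC)
B=cv2.resize(a[165:250,275:375],None,fx=6,fy=6,interpolation=cv2.INTER_CUBIC)
cv2.imwrite("pics/t2.png",A);cv2.imwrite("pics/s2.png",B)
print(r.sense()["tool_pos"])
E
```

```text
[ 555.96683315 -301.01195485  193.754671  ]
```

View pics/t2.png

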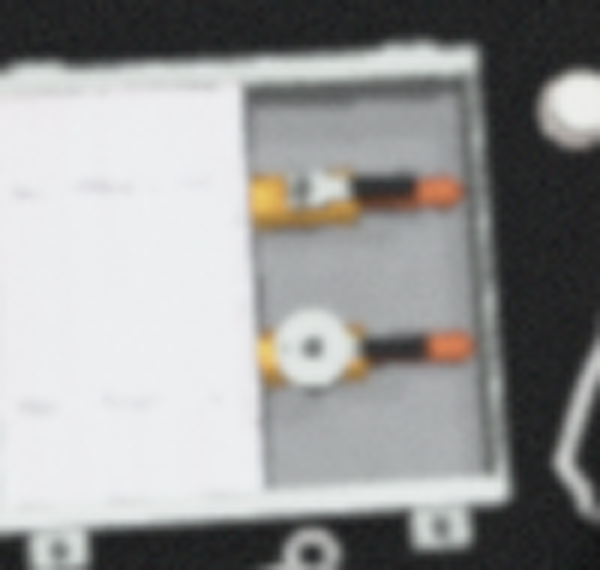

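View pics/s2.png

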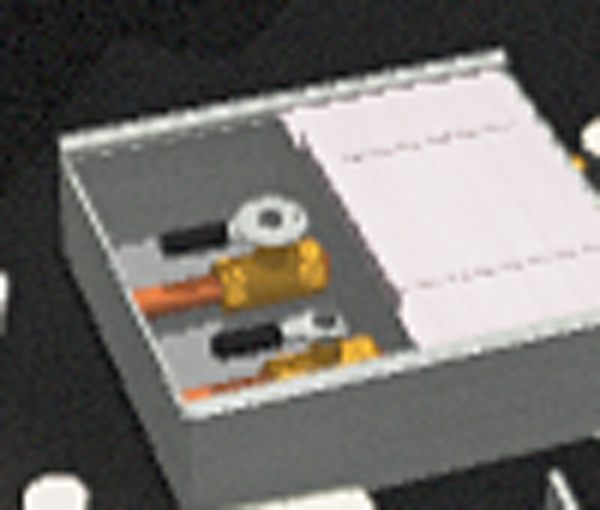

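Cover fully aside. The tagged handle is the -x one in the top view: hub at (314,347), tip at (425,347). The plain one has its hub at (305,190) and tip at (415,187).

```bash
python3 - <<'E'
from h import *
from bench import r
y=np.radians(4.4); bx=np.array([np.cos(y),np.sin(y)]);by=np.array([-np.sin(y),np.cos(y)]);c=np.array([530,34.])
def show(k,p): d=p[:2]-c; print(k,p.round(1),"box",(d@bx).round(1),(d@by).round(1))
T=lambda u,v,z:at("top",u/6-.42+275,v/6-.42+155,z)
S=lambda u,v,z:at("scene",u/6-.42+275,v/6-.42+165,z)
show("thub",T(314,347,71));show("ttip",T(425,347,68));show("phub",T(305,190,65));show("ptip",T(415,187,68))
show("S thub",S(270,218,71));show("S ttip",S(162,243,61.5));show("S ptip",S(214,342,61.5));show("S phub",S(325,321,68))
s=r.sense();show("tcp",s["tool_pos"]);print(s["tcp_rot"])
E
```

```text
thub [497.4  -9.1  71. ] box -35.8 -40.5
ttip [499.  -70.7  68. ] box -39.0 -102.0
phub [586.   -2.8  65. ] box 53.1 -41.0
ptip [588.6 -64.2  68. ] box 50.9 -102.4
S thub [505.   -9.3  71. ] box -28.3 -41.3
S ttip [500.5 -71.2  61.5] box -37.5 -102.6
S ptip [589.7 -62.9  61.5] box 52.0 -101.2
S phub [594.9  -2.3  68. ] box 61.9 -41.2
tcp [ 556.  -301.   193.8] box 0.2 -336.0
[ 1.79990624e+02 -8.74893396e-02  9.42926534e+01]
```

>>> step_arm:
  rows:
    - [[45, 0, 0], 0]
    - [[90, 0, 0], 0]
    - [[135, 0, 0], 0]
    - [[180, 0, 0], 0]
    - [[220, 0, 0], 0]
    - [[245, 0, 0], 0]
    - [[250, 0, 0], 0]
    - [[250, 0, 30], 0]
    - [[250, 0, 60], 0]
    - [[250, 0, 80], 0]
    - [[250, 0, 80], 0]
    - [[250, 0, 80], 0]

```text
time: 8.8
tool_pos: [536.8, -51.7, 114.6]
tcp_rot: [-180.0, -0.0, 94.4]
ft_force: [-0.1, 0.1, -0.4]
finger_gap: -0.2
grip_force: 0.0
```

```bash
cat >> h.py <<'E'
_y=np.radians(4.4); bx=np.array([np.cos(_y),np.sin(_y)]);by=np.array([-np.sin(_y),np.cos(_y)])
def box(p): d=np.array(p)[:2]-[530,34]; return (d@bx).round(1),(d@by).round(1)
E
python3 - <<'E'
from h import *
from bench import r
s=r.sense();print(box(s["tool_pos"]),s["tool_pos"],s["tcp_rot"],s["joint_pos"])
E
```

```text
(np.float64(0.2), np.float64(-86.0)) [536.8370892  -51.68849152 114.60805225] [-1.79978910e+02 -1.68737571e-02  9.43723222e+01] [-1.09542739e+01  3.82898882e+00  1.02864403e+02  1.11684934e-02
  7.33314080e+01 -1.53298050e+01]
```

>>> step_arm:
  rows:
    - [[0, 0, 15], 0]
    - [[0, 0, 30], 0]
    - [[0, 0, 42], 0]
    - [[0, 0, 49], 0]
    - [[0, 0, 49], 0]
    - [[0, 0, 49], 0]

```text
time: 9.4
tool_pos: [536.9, -51.9, 65.2]
tcp_rot: [-180.0, -0.0, 94.3]
ft_force: [0.1, -0.1, 0.3]
finger_gap: -0.0
grip_force: 0.0
```

>>> step_arm:
  rows:
    - [[0, -7, 0], 0]
    - [[0, -14, 0], 0]
    - [[-2.5, -19, 0], 0]
    - [[-5, -24, 0], 0]
    - [[-6, -28, 0], 0]
    - [[-6.5, -32, 0], 0]
    - [[-6.5, -36.5, 0], 0]
    - [[-6, -41, 0], 0]
    - [[-5, -45.5, 0], 0]
    - [[-4.5, -50, 0], 0]

```text
time: 10.4
tool_pos: [489.8, -60.5, 67.1]
tcp_rot: [179.6, 0.1, 94.3]
ft_force: [9.0, 0.9, -0.6]
finger_gap: 0.4
grip_force: 3.7
```

>>> step_arm:
  rows:
    - [[2, -4.5, 0], 0]
    - [[4, -9, 0], 0]
    - [[6.5, -13, 0], 0]
    - [[10, -17, 0], 0]
    - [[13.5, -20.5, 0], 0]
    - [[17, -23.5, 0], 0]
    - [[20.5, -26, 0], 0]
    - [[24, -28, 0], 0]
    - [[27, -29.5, 0], 0]

```text
time: 11.3
tool_pos: [457.9, -36.9, 66.9]
tcp_rot: [179.7, 0.2, 94.3]
ft_force: [5.6, -6.5, -0.8]
finger_gap: -0.1
grip_force: 3.7
```

>>> step_arm:
  rows:
    - [[2, -0.5, 0], 0]
    - [[4, -1, 0], 0]
    - [[6, -1, 0], 0]
    - [[8, -1, 0], 0]
    - [[8, -1, 0], 0]

```text
time: 11.8
tool_pos: [455.5, -29.0, 66.7]
tcp_rot: [179.8, 0.2, 94.3]
ft_force: [1.7, -6.1, 2.1]
finger_gap: -0.1
grip_force: 3.2
```

>>> step_arm:
  rows:
    - [[1, 0, 0], 0]
    - [[2, 0, 0], 0]
    - [[3, 0, 0], 0]
    - [[4, 0, 0], 0]
    - [[4, 0, 0], 0]
    - [[4, 0, 0], 0]

```text
time: 12.4
tool_pos: [455.5, -28.5, 66.9]
tcp_rot: [179.8, 0.5, 94.3]
ft_force: [2.1, -24.8, -0.0]
finger_gap: 0.1
grip_force: 12.4
```

Force jumped to 25 N, so the handle is at its stop. Now I'll back off, lift and retreat.

>>> step_arm:
  rows:
    - [[0, 0, 0], 0]
    - [[-6, 0, 0], 0]
    - [[-18, 0, 0], 0]
    - [[-22, 0, -10], 0]
    - [[-22, 0, -50], 0]
    - [[-22, 0, -95], 0]
    - [[-60, 0, -125], 0]
    - [[-110, 0, -130], 0]
    - [[-160, 0, -130], 0]
    - [[-210, 0, -130], 0]
    - [[-260, 0, -130], 0]
    - [[-280, 0, -130], 0]

```text
time: 13.6
tool_pos: [474.7, -307.0, 196.1]
tcp_rot: [180.0, 0.1, 94.2]
ft_force: [0.5, 1.0, 0.2]
finger_gap: 0.2
grip_force: 0.0
```

```bash
python3 - <<'E'
from bench import snapshot,r
import cv2,numpy as np
a=snapshot("scene");b=snapshot("top")
f=lambda x:cv2.resize(x,None,fx=4,fy=4,interpolation=cv2.INTER_CUBIC)
cv2.imwrite("pics/e.png",np.hstack([f(b[150:260,275:375]),f(a[160:270,260:360])]))
print(r.sense()["ft_force"],r.sense()["tool_pos"])
E
```

```text
[ 0.07693806  0.61100189 -0.66234472] [ 474.67758086 -305.78622924  195.74988255]
```

View pics/e.png

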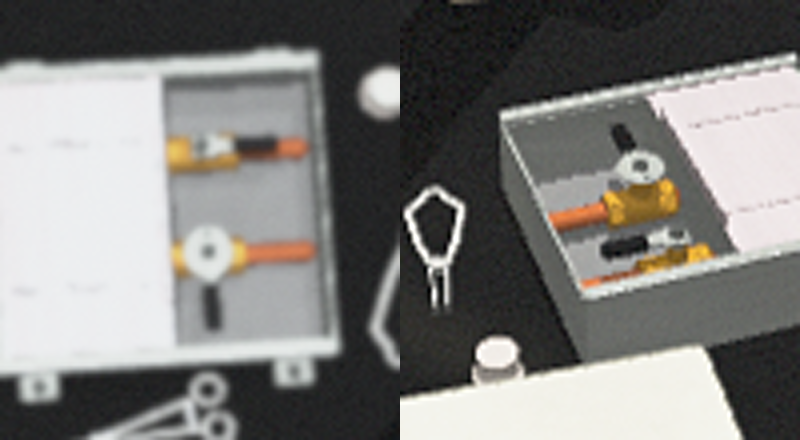

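The tagged handle now lies square across its pipe: hub (208,250), sleeve end (212,328). The plain handle hasn't moved and the cover is open.

```bash
python3 -c "
from bench import r
print(r.hand_in())"
```

```text
the job is handed in; nothing more can be done
None
```

The job is handed in: the cover is fully open and the tagged handle is shut against its stop. In the last pictures the plain handle and the nearby loose items look unmoved. The hand-in gave no verdict.

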